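# Tuck the flashing under the lapped shingles and hold it down

### The job

Pick up the loose metal flashing strip (the wooden batten along its back is there to grip) and slide its thin front edge, centred, squarely and fully home under the overhanging lower edge of the shingles on the little roof panel, without lifting the shingles. Then keep hold of it and finish while still pressing it flat against the roof board with a firm push of about 10 N; do not let go, and leave the other things on the bench alone.

Things in the scene. Friction and masses are not known exactly. Their poses are not given: they have to be found in the camera images.
- flashing: loose flashing strip, about 0.16 kg: aluminium plate 70 mm (its x) by 180 mm (y), 4 mm thick, with a pale wooden batten along its back (-x) edge: 12 mm thick (x), 170 mm long (y), top 40 mm above the plate's underside, mid-plane at x = -29 mm. Origin: centre of the plate's underside; z up. Starts flat on the bench. Tuck in the thin +x edge; grip the batten across its 12 mm.
- edge_left (a point): on the flashing: left end (+y) of its thin front edge, at the underside (x = +35, y = +90 mm in the flashing's frame). Axes as the flashing.
- edge_right (a point): on the flashing: right end (-y) of its thin front edge, at the underside (x = +35, y = -90 mm in the flashing's frame). Axes as the flashing.
- batten_top (a point): on the flashing: middle of the batten's top (x = -29, y = 0, z = 40 mm in the flashing's frame).
- roof: roof panel of a garden cupboard, fixed to the bench: 220 mm (x) by 270 mm (y), standing on two 20 mm bearers. Origin: centre of the panel at bench level; its bare half faces -x, the shingled half is at +x. z up.
- deck: the roof board (plywood, 15 mm thick, 220 x 270 mm), part of the panel and fixed. Its upper face is 35 mm above the bench. Origin: centre of its underside, 20 mm above the bench; axes as the roof.
- lap_mouth (a point): on the board's upper face (35 mm above the bench), straight below the middle of the shingles' free lower edge; x = +20 mm, y = 0 in the roof's frame. Axes as the roof: x points in under the lap. The slot under the shingles is 7 mm high, open at both sides, 28 mm deep up to a fixed wooden stop, and 240 mm long (y).
- lap_lip (a point): middle of the top of the shingles' free lower edge, 50 mm above the bench; rises when they are lifted. The shingles are 8 mm thick here and 16 mm from 45 mm further in (top 58 mm above the bench).
- shingle (a joint): lift of the row of lapped shingles about their hidden far edge, 85 mm behind the lip: 0 = lying down (slot 7 mm high), grows as the lip is lifted (0.06 rad = 5 mm). A light spring holds them down; about 3 N at the lip starts to lift them and about 6 N lifts them 5 mm.
- glue: bystander: glue bottle, 60 mm across, 150 mm tall. Origin: centre of its underside.
- screwdriver: bystander: screwdriver with a wooden handle, lying flat, 200 mm long. Origin: under its middle.
- offcut: bystander: small wood offcut 50 x 30 x 30 mm. Origin: centre of its underside.
- block: bystander: spare flat shingle piece 70 x 80 x 10 mm without any batten. Origin: centre of its underside.
There are look-alikes about, which are no part of the job. Of the things like the flashing, leave any that is turquoise or yellow; of the rest the smaller one is meant.

How it is judged:
On the way:
1. both ends of the front edge have entered under the lap, low on the board (x of each of edge_left, edge_right in the frame of lap_mouth above 0.003 m and z of edge_left in the frame of lap_mouth between -0.004 and 0.007 m and z of edge_right in the frame of lap_mouth between -0.004 and 0.007 m and y of edge_left in the frame of lap_mouth between -0.13 and 0.13 m and y of edge_right in the frame of lap_mouth between -0.13 and 0.13 m), for 0.05 s.
At the end, for the whole second after the job is handed in: Both ends of the front edge are 21 mm or more under the lap and within 2.5 mm of the board; strip within 25 mm of the lap's middle, flat within 2 degrees, at rest, still held by the gripper and pressed on the board with 4.5 to 40 N; shingles down (under 0.02 rad) (x of each of edge_left, edge_right in the frame of lap_mouth above 0.021 m and z of each of edge_left, edge_right in the frame of lap_mouth below 0.0025 m and y of flashing in the frame of lap_mouth between -0.025 and 0.025 m and angle between flashing's own z axis and vertical below 0.035 rad and value of joint shingle below 0.02 rad and contact force between flashing and deck between 4.5 and 40 N and contact force between the fingers and flashing above 2 N and linear speed of flashing below 0.01 m/s); the arm keeps its last pose, push and grip.
It fails at once if the shingles are lifted more than 5 mm at the lip (value of joint shingle above 0.06 rad).
It fails at once if a bystander is disturbed (distance of any of glue, screwdriver, offcut, block from where it was at the start of the episode above 0.02 m).
It also fails if it takes over 42 s, if anything falls off the work surface, if the arm or the gripper's body presses on something with over 40 N, if the wrist force passes 120 N, or if a joint passes its speed limit or range.

### The arm

A 6-joint arm with a two-finger parallel gripper is mounted at the origin on the work surface. World frame = base frame: x ahead of the robot, y to its left, z up, the work surface at z = 0. Lengths are in m, angles in rad, forces in N, time in s.
With the tool pointing down it reaches from about 0.325 to 0.9 m from the base axis. Payload 6.1 kg.
Tool frame: the origin (TCP) lies at the very end of the fingers, on their centre line; the grasp point (between the pads) lies 19 mm behind it; z points along the fingers, y is the line along which they close (so a half turn about z gives the same grasp; the last joint's range is limited). The gripper opens to 87 mm and grips with 3 to 60 N. Pads are 19 mm wide; open, the fingers measure 117 mm over their backs; the gripper's body (75 mm by 190 mm) begins 51 mm behind the grasp point.
Start: joints at [1.047, 0.22, 1.526, -0, 1.395, -0.126], TCP at [0.242, 0.576, 0.223] pointing down, gripper open.
Joint ranges: [-2.98, 2.98], [-0.91, 2.08], [0.09, 2.57], [-1.24, 4.39], [0.2, 2.65], [-2.68, 2.68]. Speed limits (rad/s): [2.57, 2.57, 3.01, 3.14, 3.14, 3.14].

### API

Orientations are given as a unit quaternion [w, x, y, z].
In Python, from bench import * gives the robot as it stands.
- The arm moves only by the tool play_rows, never from a script. Its argument "moves" is a list of rows, each a list of 7 numbers: the turn, a rotation vector about the tool's x, y, z scaled (see below), then the shift along the tool's x, y, z scaled (see below), then the closure, from 0 (fully open) to 1 (shut). A call has 1 to 20 rows; each row is the pose to reach, as a shift and turn from the pose commanded when the call began, along the tool's axes at that moment; what a row does not reach only later rows make up. The controller multiplies each number of a shift by 40 cm and each number of a turn by 90 degrees. A row lasts 1/10 s, in which the tool goes at most 50 mm and 8.59 degrees, less where a joint would pass 70% of its speed; a pose out of reach is approached as far as the arm can. A call with a number of a shift or a turn outside -1 to 1 is refused whole. A call with a gripper value outside its range is refused whole. The fingers move at their own pace and stop on an object; the grip force is fixed at half the most. Time passes only in rows, so rows that repeat a pose let the fingers close. It gives the time, the measured TCP pose, the force, the opening and the grip force at its end, in the units of the state.
- observe(): the state, without advancing time (a new reading comes with each control period).
- snapshot(name): name is "scene" or "top"; returns a dict with "pixels" (384x512x3 uint8, red, green, blue), "fovy" (degrees; the focal length in pixels is half the picture's height over the tangent of half this angle, whatever the lens; pixels are square), "cx", "cy" (the principal point, pixels), "dist" ([k1, k2, p1, p2, k3] as OpenCV has them; the pictures are not rectified), "R" (3x3) and "t" (3): a world point X has camera coordinates R X + t. Camera axes: x right, y down, z forward; pixel columns grow to the right and rows downward; lengths in m; the calibration is good to about 2 mm. A picture is of the moment at which its call begins. There is no depth.
- hand_in(): hands the job in; it is judged then, once.
The state is a dict: "time_s": time; "joint_positions": joint angles; "qd": joint speeds; "tau": joint torques, N m; "eef_pos": TCP position; "tcp_rot": TCP orientation; "force": force on the tool from outside, world axes, zero at the start; "torque": the same for the moment, N m; "opening": finger opening in m; "gripper_force": force on a finger pad.
Only numpy, scipy, OpenCV 4.12 (cv2) and the standard library are available. Lean on these libraries where they do the work, as an engineer would, in place of code of your own. Each camera call takes 0.05 s, during which the arm holds its last target. There are 200 camera calls.

## Working session

There is one attempt and no reset: what is moved stays moved. The work goes in short steps, Python scripts to look and compute and a tool call to move; the robot and the scene stay as the last step left them, time stands still between calls to the robot, and variables do not carry over. Pictures are saved under pics/ and viewed, at most 10 in all, crops included, and the job is handed in when it is done.

Besides the shell and the picture viewer there is one more tool, called after "Call:" by a JSON object that holds its "api" and its "payload". play_rows: Moves the arm, as the interface text tells. Its arguments: {"type":"object","properties":{"moves":{"type":"array"}},"required":["moves"]}

```bash
mkdir -p pics
cat > h.py <<'E'
from bench import *
import numpy as np, cv2
def cam(s):
    f=s["pixels"].shape[0]/2/np.tan(np.radians(s["fovy"])/2)
    return np.array([[f,0,s["cx"]],[0,f,s["cy"]],[0,0,1.]]),np.array(s["dist"],float),np.array(s["R"]),np.array(s["t"])
def ray(s,uv,z):
    K,d,R,t=cam(s)
    p=cv2.undistortPoints(np.array(uv,float).reshape(-1,1,2),K,d).reshape(-1,2)
    D=np.c_[p,np.ones(len(p))]@R; C=-R.T@t
    z=np.broadcast_to(z,len(p))
    return C+D*((z-C[2])/D[:,2])[:,None]
def proj(s,X):
    K,d,R,t=cam(s)
    return cv2.projectPoints(np.array(X,float).reshape(-1,1,3),cv2.Rodrigues(R)[0],t,K,d)[0].reshape(-1,2)
def save(s,n,crop=None,k=1):
    im=s["pixels"][:,:,::-1]
    if crop: a,b,c,e=crop; im=im[b:e,a:c]
    cv2.imwrite("pics/"+n,cv2.resize(im,None,fx=k,fy=k,interpolation=cv2.INTER_CUBIC))
E
python3 - <<'E'
from h import *
for n in("top","scene"):
    s=snapshot(n); save(s,n+"0.png",None,1.5); print(n,s["fovy"],-np.array(s["R"]).T@s["t"],s["dist"])
print(observe())
E
```

```text
top 57.42067785041204 [0.41528576 0.01883787 1.22235448] [-0.00440981  0.          0.          0.          0.        ]
scene 53.09330424414377 [0.98126605 0.7340983  0.95479658] [-0.11701666  0.          0.          0.          0.        ]
{'time_s': 0.1, 'joint_positions': array([ 1.04689326e+00,  2.21137190e-01,  1.52747339e+00, -3.34623911e-05,
        1.39468732e+00, -1.26085363e-01]), 'qd': array([ 0.00159507, -0.0006756 , -0.00398802,  0.0004954 , -0.00012599,
       -0.00111498]), 'tau': array([ 2.10125581e-03, -4.95940340e+01, -3.88523161e+01,  7.00243888e-02,
        5.14455792e-02, -6.69421979e-05]), 'eef_pos': array([0.24186112, 0.57571616, 0.22156522]), 'tcp_rot': array([-2.56637492e-04,  1.97596854e-01,  9.80282998e-01, -8.13248983e-04]), 'force': array([ 0.45361682,  0.74545151, -0.03420261]), 'torque': array([-0.01318037,  0.02471281, -0.02352491]), 'gripper_force': 0.0, 'opening': 0.08690454759339282}
```

View pics/top0.png

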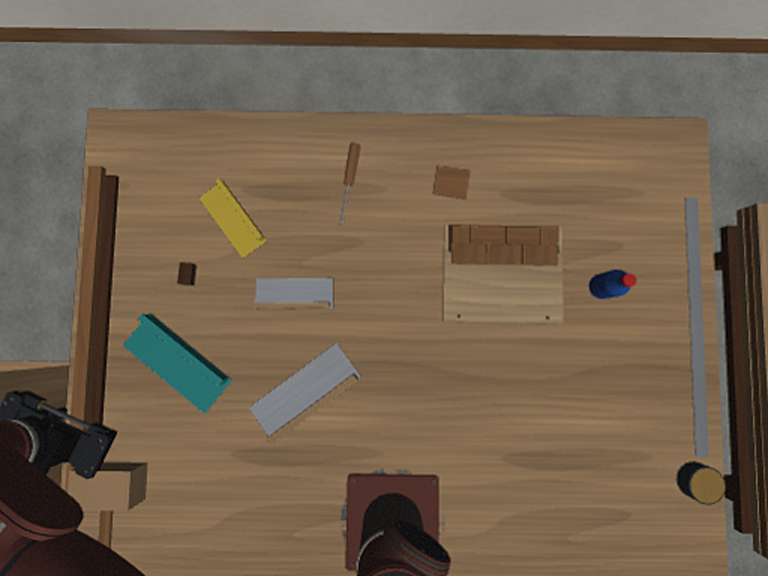

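View pics/scene0.png

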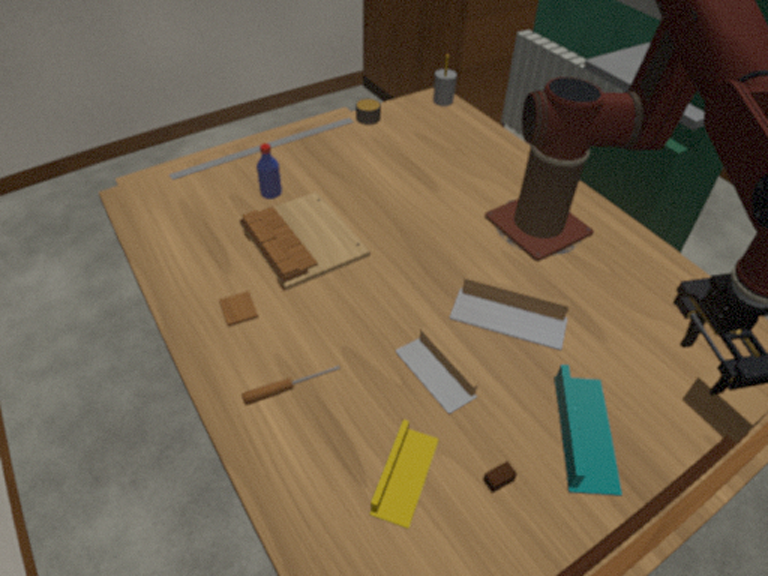

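Top view (1.5x): four flashing-like strips: yellow (232,218), turquoise (177,363), grey large (305,390) and grey small (294,292). Yellow and turquoise are excluded, so the smaller grey one at (294,292) is meant. The roof is at (503,273), with its shingles on the far (+x) side. I'll confirm the strip in an enlarged crop.

Run:
```python
from h import *
s=snapshot("top"); save(s,"c1.png",(160,140,385,220),3.5)
c=np.array([[255,278],[334,278],[334,308],[255,308]])/1.5
print(ray(s,c,0.004).round(4))
c=np.array([[444,225],[563,226],[563,322],[443,321]])/1.5
print(ray(s,c,0.035).round(4))
```

```text
[[0.5404 0.3259 0.004 ]
 [0.5433 0.1419 0.004 ]
 [0.4735 0.1401 0.004 ]
 [0.4706 0.3231 0.004 ]]
[[ 0.6664 -0.1103  0.035 ]
 [ 0.6686 -0.3838  0.035 ]
 [ 0.4486 -0.38    0.035 ]
 [ 0.4466 -0.1092  0.035 ]]
```

View pics/c1.png

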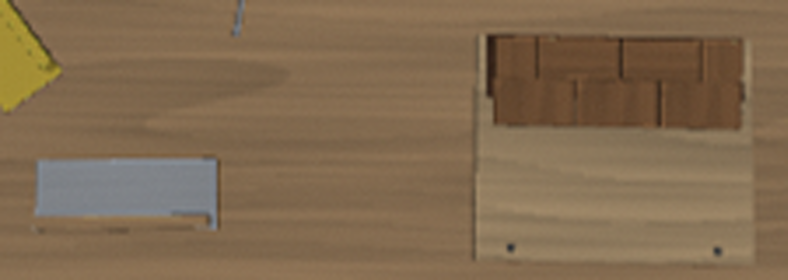

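The crop confirms it: the small grey strip has plate corners at crop (38,158), (217,158), (217,230) and (36,230), which measures about 70 x 183 mm. Its batten is on the robot side. The lip runs along crop row ~127. Next I'll fit both lines for yaw and compute the move to above the batten.

```bash
cat >> h.py <<'E'
from scipy.spatial.transform import Rotation as Ro
def edge(s,line,z,w=4):
    "fit an edge near a pixel segment: strongest gradient across, sub-pixel; returns world pts of the segment ends"
    g=cv2.GaussianBlur(s["pixels"].astype(np.float32).sum(2),(0,0),.8)
    a,b=np.array(line,float); d=(b-a)/np.linalg.norm(b-a); n=np.array([-d[1],d[0]]); o=np.arange(-w,w+.01,.25)
    P=[]
    for k in np.linspace(.08,.92,60):
        q=a+k*(b-a)+o[:,None]*n
        v=cv2.remap(g,q[:,0].astype(np.float32)[None],q[:,1].astype(np.float32)[None],1)[0]
        P.append(q[np.argmax(abs(np.gradient(v)))])
    W=ray(s,np.array(P),z)[:,:2]
    vx,vy,x,y=cv2.fitLine(W.astype(np.float32),cv2.DIST_HUBER,0,.01,.01).ravel()
    return np.array([x,y]),np.degrees(np.arctan2(vy,vx)),np.abs((W-[x,y])@[-vy,vx]).mean()
def go(pos,yaw,base=None):
    "numbers of a row for a pointing-down TCP pose, tool y at angle yaw(deg)"
    o=observe() if base is None else base
    q=np.array(o["tcp_rot"]); R0=Ro.from_quat(np.r_[q[1:],q[0]])
    c,sn=np.cos(np.radians(yaw)),np.sin(np.radians(yaw))
    T=Ro.from_matrix(np.array([[-sn,c,0],[c,sn,0],[0,0,-1]]).T if 0 else np.c_[[-sn,c,0],[c,sn,0],[0,0,-1]])
    rv=(R0.inv()*T).as_rotvec(degrees=True)/90
    return np.r_[rv,R0.inv().apply(np.array(pos)-o["eef_pos"])/.4].round(4)
E
python3 - <<'E'
from h import *
s=snapshot("top"); F=lambda *p:[(160+u/3.5,140+v/3.5) for u,v in p]
for n,l,z in[("front",F((38,158),(217,158)),.004),("left",F((37,160),(37,212)),.004),("right",F((217,160),(217,228)),.004),("rear",F((36,230),(217,230)),.004),
 ("lip",F((495,127),(741,129)),.05),("dkl",F((475,130),(475,258)),.035),("dkr",F((752,130),(754,258)),.035),("dkfront",F((475,260),(754,262)),.035)]:
    print(n,*edge(s,l,z,2.5))
print(go([.478,.233,.12],0))
E
```

```text
front [0.543228   0.24024826] -87.107994 0.0009755173545350455
left [0.5112932 0.3230825] 0.40163833 0.0008169093736269519
right [0.51200944 0.14450249] 1.7471569 0.0005514905372835473
rear [0.47676364 0.24317211] -86.31925 0.002462312003041166
lip [ 0.57683545 -0.24076772] 89.99655 0.001081187803871181
dkl [ 0.5118147  -0.11093739] -1.7730637 0.0009082581667551541
dkr [ 0.50966895 -0.37873334] 0.029867709 0.0006815225426900038
dkfront [ 0.44875738 -0.24382716] 89.453064 0.0012384605267487185
[-7.000e-04  4.000e-04  7.467e-01 -8.762e-01 -5.612e-01  2.552e-01]
```

Call:
{"api": "play_rows", "payload": {"moves": [[0,0,0.73,-0.876,-0.561,0.255,0],[0,0,0.73,-0.876,-0.561,0.255,0],[0,0,0.73,-0.876,-0.561,0.255,0],[0,0,0.73,-0.876,-0.561,0.255,0],[0,0,0.73,-0.876,-0.561,0.255,0],[0,0,0.73,-0.876,-0.561,0.255,0],[0,0,0.73,-0.876,-0.561,0.255,0],[0,0,0.73,-0.876,-0.561,0.255,0],[0,0,0.73,-0.876,-0.561,0.255,0],[0,0,0.73,-0.876,-0.561,0.255,0],[0,0,0.73,-0.876,-0.561,0.255,0],[0,0,0.73,-0.876,-0.561,0.255,0],[0,0,0.73,-0.876,-0.561,0.255,0],[0,0,0.73,-0.876,-0.561,0.255,0]]}}

```text
time_s: 1.6
eef_pos: [0.4779, 0.2346, 0.1209]
tcp_rot: [0.0, 0.697, 0.717, 0.0]
force: [-0.7, 0.1, -0.4]
opening: 0.0874
gripper_force: 0.0
```

Run:
```python
from h import *
s=snapshot("scene")
c=ray(s,[[0,0]],0)
u=proj(s,[.478,.233,.03])[0].astype(int);print(u)
save(s,"c2.png",(u[0]-90,u[1]-90,u[0]+90,u[1]+60),4)
print(go([.479,.234,.010],1.5), observe()["eef_pos"])
# predicted vs. seen corners: front-left, front-right, batten ends top
print(((proj(s,[[.541,.324,.004],[.544,.144,.004],[.479,.319,.04],[.479,.149,.04]])-[u[0]-90,u[1]-90])*4).round())
```

```text
[296 238]
[ 3.000e-04 -1.000e-04  1.100e-03 -1.300e-03  2.500e-03  2.771e-01] [0.47792234 0.23446913 0.12084349]
[[366. 507.]
 [223. 338.]
 [436. 436.]
 [299. 279.]]
```

View pics/c2.png

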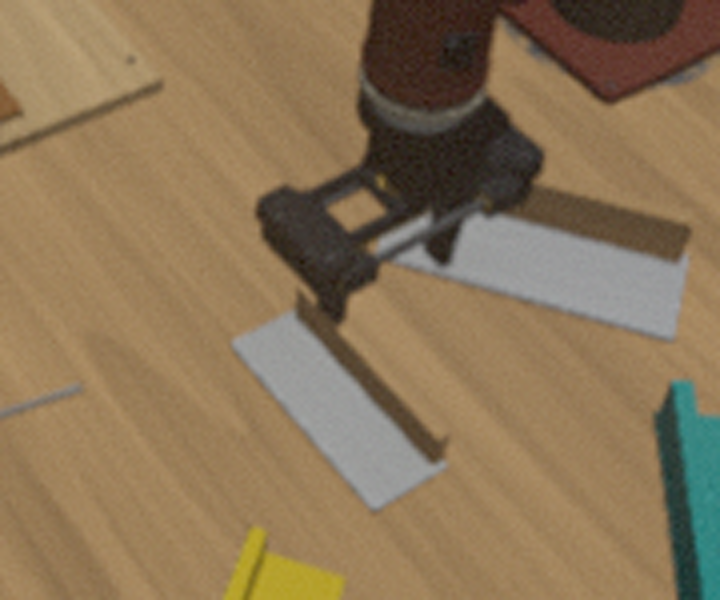

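Crop: the strip's front corners are at (376,510) and (234,342) and the batten-top ends at (447,436) and (302,290). All are within about 4 mm of my prediction, so I'll descend and close.

Call:
{"api": "play_rows", "payload": {"moves": [[0,0,0,0,0.0025,0.1,0],[0,0,0,0,0.0025,0.2,0],[0,0,0,0,0.0025,0.25,0],[0,0,0,0,0.0025,0.277,0],[0,0,0,0,0.0025,0.277,0],[0,0,0,0,0.0025,0.277,0.5],[0,0,0,0,0.0025,0.277,0.8],[0,0,0,0,0.0025,0.277,1],[0,0,0,0,0.0025,0.277,1],[0,0,0,0,0.0025,0.277,1],[0,0,0,0,0.0025,0.277,1],[0,0,0,0,0.0025,0.277,1],[0,0,0,0,0.0025,0.277,1],[0,0,0,0,0.0025,0.277,1],[0,0,0,0,0.0025,0.277,1]]}}

```text
time_s: 3.15
eef_pos: [0.4792, 0.2336, 0.0097]
tcp_rot: [-0.0, 0.698, 0.716, -0.0]
force: [0.5, -0.9, 0.4]
opening: 0.0152
gripper_force: 0.0
```

Call:
{"api": "play_rows", "payload": {"moves": [[0,0,0,0,0,0,1],[0,0,0,0,0,0,1],[0,0,0,0,0,0,1],[0,0,0,0,0,0,1],[0,0,0,0,0,0,1]]}}

```text
time_s: 3.65
eef_pos: [0.4792, 0.2336, 0.0097]
tcp_rot: [-0.0, 0.698, 0.716, -0.0]
force: [-0.1, 0.1, -0.8]
opening: 0.0119
gripper_force: 30.0
```

Call:
{"api": "play_rows", "payload": {"moves": [[0,0,0,0,0,-0.05,1],[0,0,0,0,0,-0.125,1],[0,0,0,0,0,-0.2,1],[0,0,0,0,0,-0.275,1],[0,0,0,0,0,-0.275,1],[0,0,0,0,0,-0.275,1]]}}

```text
time_s: 4.25
eef_pos: [0.4794, 0.2337, 0.12]
tcp_rot: [0.0, 0.698, 0.716, 0.0]
force: [0.2, 0.9, -1.4]
opening: 0.012
gripper_force: 30.0
```

Run:
```python
from h import *
print(go([.485,-.245,.12],-.3), observe()["eef_pos"],observe()["opening"])
```

```text
[ 7.0000e-04 -2.0000e-04  2.0100e-02 -1.1966e+00 -1.7700e-02 -4.0000e-04] [0.47944636 0.23367316 0.11996725] 0.01201355258987075
```

Call:
{"api": "play_rows", "payload": {"moves": [[0,0,0.02,-0.08,-0.001,0,1],[0,0,0.02,-0.18,-0.003,0,1],[0,0,0.02,-0.28,-0.004,0,1],[0,0,0.02,-0.38,-0.006,0,1],[0,0,0.02,-0.48,-0.007,0,1],[0,0,0.02,-0.58,-0.009,0,1],[0,0,0.02,-0.68,-0.01,0,1],[0,0,0.02,-0.78,-0.011,0,1],[0,0,0.02,-0.88,-0.013,0,1],[0,0,0.02,-0.95,-0.014,0,1],[0,0,0.02,-1,-0.015,0,1],[0,0,0.02,-1,-0.015,0,1],[0,0,0.02,-1,-0.015,0,1]]}}

```text
time_s: 5.55
eef_pos: [0.4824, -0.1658, 0.1178]
tcp_rot: [-0.002, 0.709, 0.705, -0.0]
force: [-0.5, -0.3, -2.7]
opening: 0.0117
gripper_force: 30.0
```

Run:
```python
from h import *
print(go([.485,-.245,.12],-.3), observe()["eef_pos"])
```

```text
[-0.002  -0.0013 -0.0007 -0.1979  0.0077 -0.0059] [ 0.48242775 -0.16583377  0.11781396]
```

Call:
{"api": "play_rows", "payload": {"moves": [[0,0,0,-0.06,0.002,0,1],[0,0,0,-0.13,0.005,0,1],[0,0,0,-0.18,0.007,0,1],[0,0,0,-0.198,0.007,0.02,1],[0,0,0,-0.198,0.007,0.07,1],[0,0,0,-0.198,0.007,0.12,1],[0,0,0,-0.198,0.007,0.145,1],[0,0,0,-0.198,0.007,0.145,1],[0,0,0,-0.198,0.007,0.145,1],[0,0,0,-0.198,0.007,0.145,1]]}}

```text
time_s: 6.55
eef_pos: [0.487, -0.2458, 0.0628]
tcp_rot: [0.001, 0.709, 0.705, 0.0]
force: [0.6, 0.1, -2.4]
opening: 0.0122
gripper_force: 30.0
```

Run:
```python
from h import *
print(go([.485,-.245,.12],-.3), observe()["eef_pos"], observe()["force"])
s=snapshot("top"); a=cv2.resize(s["pixels"][135:225,285:385,::-1],None,fx=4,fy=4,interpolation=2)
s2=snapshot("scene"); b=cv2.resize(s2["pixels"][110:200,150:250,::-1],None,fx=4,fy=4,interpolation=2)
cv2.imwrite("pics/c3.png",np.hstack([a,b]))
X=[[.550,-.155,.047],[.550,-.335,.047],[.577,-.125,.05],[.577,-.365,.05],[.48,-.335,.047],[.48,-.155,.047]]
print(((proj(s,X)-[285,135])*4).round().tolist());print(((proj(s2,X)-[150,110])*4+[400,0]).round().tolist())
```

```text
[ 0.001   0.0006  0.0004  0.0017 -0.0047 -0.143 ] [ 0.48697856 -0.24575272  0.06279998] [ 0.57813705  0.05353894 -2.39516939]
[[98.0, 194.0], [311.0, 197.0], [63.0, 161.0], [347.0, 166.0], [312.0, 280.0], [98.0, 277.0]]
[[654.0, 229.0], [563.0, 118.0], [643.0, 258.0], [523.0, 108.0], [629.0, 94.0], [723.0, 201.0]]
```

View pics/c3.png

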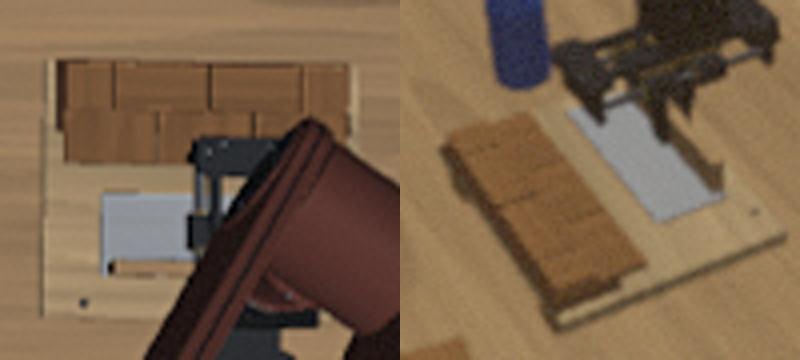

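Left half (top): the strip's front edge is at row ~194, parallel to the lip at row ~162, and its left end is at col 103, within 3 mm of the plan. Right half (scene): the strip is level above the bare board, with front corners near (657,222) and (570,110). I'll lower it to about 1 mm above the board.

Call:
{"api": "play_rows", "payload": {"moves": [[0,0,0,0,0,0.015,1],[0,0,0,0,0,0.03,1],[0,0,0,0,0,0.038,1],[0,0,0,0,0,0.042,1],[0,0,0,0,0,0.042,1],[0,0,0,0,0,0.042,1],[0,0,0,0,0,0.042,1]]}}

```text
time_s: 7.35
eef_pos: [0.4862, -0.2457, 0.0449]
tcp_rot: [0.0, 0.709, 0.705, 0.0]
force: [0.4, -0.2, -1.5]
opening: 0.0119
gripper_force: 30.0
```

Call:
{"api": "play_rows", "payload": {"moves": [[0,0,0,0,0.0125,-0.001,1],[0,0,0,0,0.025,-0.001,1],[0,0,0,0,0.0375,-0.001,1],[0,0,0,0,0.05,-0.001,1],[0,0,0,0,0.06,-0.001,1],[0,0,0,0,0.07,-0.001,1],[0,0,0,0,0.08,-0.001,1],[0,0,0,0,0.088,-0.001,1],[0,0,0,0,0.088,-0.001,1],[0,0,0,0,0.088,-0.001,1]]}}

```text
time_s: 8.35
eef_pos: [0.5213, -0.2458, 0.0453]
tcp_rot: [-0.0, 0.709, 0.705, -0.0]
force: [-0.7, 0.5, -1.1]
opening: 0.0119
gripper_force: 30.0
```

Run:
```python
from h import *
o=observe();print(o["eef_pos"],o["force"],o["torque"])
s=snapshot("top"); a=cv2.resize(s["pixels"][135:225,285:385,::-1],None,fx=4,fy=4,interpolation=2)
s2=snapshot("scene"); b=cv2.resize(s2["pixels"][110:200,150:250,::-1],None,fx=4,fy=4,interpolation=2)
cv2.imwrite("pics/c4.png",np.hstack([a,b]))
```

```text
[ 0.52127595 -0.24576825  0.04525092] [-0.68863263  0.46542823 -1.08150058] [-0.09800245 -0.01654938  0.00707237]
```

View pics/c4.png

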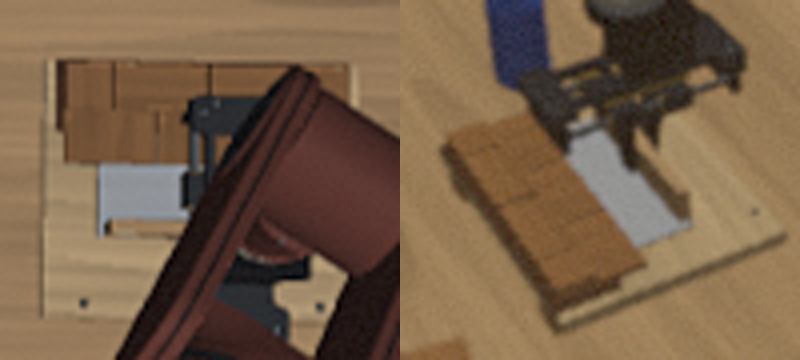

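The front edge is now under the lap along its visible length: the plate meets the shingle edge at row ~163, the shingles are undisturbed, and there is no side force. I'll push on towards the stop.

Call:
{"api": "play_rows", "payload": {"moves": [[0,0,0,0,0.01,0,1],[0,0,0,0,0.02,0,1],[0,0,0,0,0.03,0,1],[0,0,0,0,0.036,0,1],[0,0,0,0,0.042,0,1],[0,0,0,0,0.042,0,1]]}}

```text
time_s: 9.05
eef_pos: [0.5385, -0.2459, 0.0453]
tcp_rot: [0.0, 0.709, 0.705, 0.0]
force: [-0.3, 1.1, -1.6]
opening: 0.0115
gripper_force: 30.0
```

Call:
{"api": "play_rows", "payload": {"moves": [[0,0,0,0,0.004,0,1],[0,0,0,0,0.007,0,1],[0,0,0,0,0.01,0,1],[0,0,0,0,0.01,0,1]]}}

```text
time_s: 9.45
eef_pos: [0.5412, -0.2459, 0.0451]
tcp_rot: [-0.001, 0.709, 0.705, -0.001]
force: [-5.2, -0.9, 1.3]
opening: 0.0116
gripper_force: 30.0
```

It has touched the stop (Fx about -5 N at the expected x). I'll press down now.

Call:
{"api": "play_rows", "payload": {"moves": [[0,0,0,0,0,0.002,1],[0,0,0,0,0,0.004,1],[0,0,0,0,0,0.005,1],[0,0,0,0,0,0.005,1],[0,0,0,0,0,0.005,1]]}}

```text
time_s: 9.95
eef_pos: [0.5412, -0.2459, 0.0447]
tcp_rot: [-0.001, 0.709, 0.705, -0.001]
force: [-10.2, 2.2, 11.3]
opening: 0.0118
gripper_force: 30.0
```

Run:
```python
from h import *
o=observe();print(o["eef_pos"],o["force"],o["torque"],Ro.from_quat(np.r_[o["tcp_rot"][1:],o["tcp_rot"][0]]).as_matrix().round(4)[:,2])
```

```text
[ 0.54119078 -0.24591334  0.04468071] [-10.22797513   2.15182841  11.29742648] [0.29061811 1.68652225 0.04527928] [-2.2e-03  3.0e-04 -1.0e+00]
```

Fz is about 11 N, which is the firm push asked for. I'll let it settle and check once more.

Call:
{"api": "play_rows", "payload": {"moves": [[0,0,0,0,0,0,1],[0,0,0,0,0,0,1],[0,0,0,0,0,0,1],[0,0,0,0,0,0,1],[0,0,0,0,0,0,1],[0,0,0,0,0,0,1]]}}

```text
time_s: 10.55
eef_pos: [0.5412, -0.2459, 0.0447]
tcp_rot: [-0.001, 0.709, 0.705, -0.001]
force: [-10.1, 2.6, 12.0]
opening: 0.0118
gripper_force: 30.0
```

Run:
```python
from h import *
o=observe();print(o["eef_pos"],o["force"])
s=snapshot("top"); a=cv2.resize(s["pixels"][135:225,285:385,::-1],None,fx=4,fy=4,interpolation=2)
s2=snapshot("scene"); b=cv2.resize(s2["pixels"][110:200,150:250,::-1],None,fx=4,fy=4,interpolation=2)
cv2.imwrite("pics/c5.png",np.hstack([a,b]))
X=[[.605-.07,-.155,.039],[.605-.07,-.335,.039]]
print(((proj(s,X)-[285,135])*4).round().tolist(),((proj(s2,X)-[150,110])*4+[400,0]).round().tolist())
```

```text
[ 0.54119029 -0.24591607  0.0446733 ] [-10.10248915   2.61129507  12.01216439]
[[96.0, 212.0], [308.0, 216.0]] [[669.0, 229.0], [578.0, 119.0]]
```

View pics/c5.png

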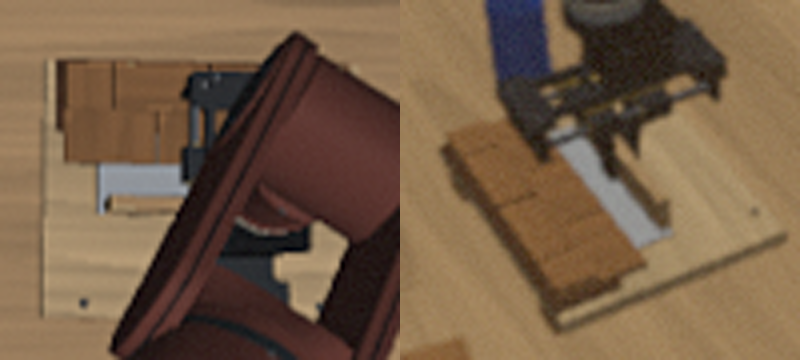

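The plate's rear-left corner is at (98,213) against (96,212) expected when fully home. The shingles are down, the strip is square, and the push is steady at 12 N.

```bash
python3 -c "
from bench import *
print(hand_in())"
```

```text
the job is handed in; nothing more can be done
None
```

The small grey flashing is fully home under the shingles against the stop, still gripped and pressed on the board with about 12 N; the job is handed in, but `hand_in()` returned no verdict.

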